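# Put the cut bars away in the colour-coded stock rack

### The arm

A 6-joint arm with a two-finger parallel gripper is mounted at the origin on the work surface. World frame = base frame: x ahead of the robot, y to its left, z up, the work surface at z = 0. Lengths are in m, angles in degrees, forces in N, time in s.
With the tool pointing down it reaches from about 0.3 to 0.85 m from the base axis. Payload 5.4 kg.
Tool frame: the origin (TCP) lies midway between the tips of the shut fingers; the grasp point (between the pads) lies 19 mm behind it (robot.hold_point_z is the x of the grasp point in the tool frame, in m); x points along the fingers, y is the direction in which the jaws open and shut, and the axes are right-handed (so a half turn about x gives the same grasp; the last joint's range is limited). The gripper opens to 85 mm and grips with 20 to 120 N. Pads are 22 mm wide; open, the fingers measure 114 mm over their backs; the gripper's body (76 mm by 85 mm) begins 54 mm behind the grasp point. The pads swing forward as they close: fully open they stand 13 mm farther back than shut.
Start: joints at [-83.486, 9.076, 91.501, -0, 79.423, -12.038], TCP at [0.183, -0.545, 0.231] pointing down, gripper open.
Joint ranges: [-166.64, 166.64], [-54.1, 131.32], [10.49, 154.53], [-73.88, 253.88], [9.74, 151.15], [-171.62, 171.62]. Speed limits (degrees/s): [147.25, 147.25, 180, 180, 180, 180].

### API

Orientations are given as [roll, pitch, yaw] about the fixed x, y, z axes, in that order (R = Rz(yaw) Ry(pitch) Rx(roll)).
In Python, from bench import monitor, cams, order, robot gives the robot as it stands.
- The arm moves only by the shell command python3 -m handwheel 'ROWS' [FORCE]. ROWS is JSON, a list of rows, each a list of 7 numbers: the closure in counts, from 0 (fully open) to 255 (shut), then the shift along the tool's x, y, z in m, then the turn, a rotation vector about the tool's x, y, z in units of 6 degrees (1.0 is 6 degrees). A call has 1 to 10 rows; each row shifts and turns the commanded pose from where the row before left it, along the tool's axes as they then stand; what a row does not reach is not made up. A row lasts 1/12 s, in which the tool goes at most 41.7 mm and 7.16 degrees, less where a joint would pass 70% of its speed; a pose out of reach is approached as far as the arm can. A call is refused whole if a number of a shift passes 0.0417 or a number of a turn 1, either way. A call with a gripper value outside its range is refused whole. The fingers move at their own pace and stop on an object; FORCE is the grip in N (left out, the last holds). Time passes only in rows, so rows that do not move let the fingers close. It gives the time, the measured TCP pose, the force and the opening at its end, in the units of the state.
- monitor.get_state(): the state, without advancing time (a new reading comes with each control period).
- cams.get_image(name): name is "scene" or "side" or "wrist"; returns a dict with "pixels" (480x640x3 uint8, blue, green, red), "intrinsics" (3x3 intrinsics, pixels), "R" (3x3) and "t" (3): a world point X has camera coordinates R X + t. Camera axes: x right, y down, z forward; pixel columns grow to the right and rows downward; lengths in m; the calibration is good to about 2 mm. The wrist camera is an equidistant fisheye: a pixel r from the principal point sees the ray r / f radians off the axis. A picture is of the moment at which its call begins. There is no depth.
- order.close_job(): hands the job in, once; it reports no verdict.
The state is a dict: "clock": time; "q": joint angles; "qd": joint speeds; "tau": joint torques, N m; "eef_pos": TCP position; "tcp_rot": TCP orientation; "contact_force": force on the tool from outside, world axes, zero at the start; "torque": the same for the moment, N m; "grip_width": finger opening in m.
Only numpy, scipy, OpenCV 4.12 (cv2) and the standard library are available. Lean on these libraries where they do the work, as an engineer would, in place of code of your own. Each camera call takes 0.05 s, during which the arm holds its last target. There are 200 camera calls.

### The job

Four freshly cut bars lie in a row in the bare steel saw rack, each with one end painted in the colour of its metal. Put every bar away in the grey stock rack, in the bay whose tag has the bar's own colour: resting in both white saddles of the bay, about centred along it, with the painted end towards the tag. Lay the bars down rather than dropping them, and let go of all of them.

Things in the scene. Friction and masses are not known exactly. Their poses are not given: they have to be found in the camera images.
- bar_red_centre (a point): Loose bar, one end painted red over 45 mm: grey steel square tube, 25 mm wide, 25 mm high, 240 mm long, 0.35 kg (+-20 %). At the start it lies across the saw rack. The point is the centre of the bar, 12.5 mm above its underside; x runs along the bar, away from its painted end (painted end at -x), y across its width, z up. (bar_red_paint: 80 mm from it, towards the paint.)
- bar_blue_centre (a point): Loose bar, one end painted blue over 45 mm: pale aluminium rectangular tube, 30 mm wide, 20 mm high, 230 mm long, 0.14 kg (+-20 %). At the start it lies across the saw rack. The point is the centre of the bar, 10 mm above its underside; x runs along the bar, away from its painted end (painted end at -x), y across its width, z up. (bar_blue_paint: 80 mm from it, towards the paint.)
- bar_green_centre (a point): Loose bar, one end painted green over 45 mm: solid brass square bar, 16 mm wide, 16 mm high, 220 mm long, 0.48 kg (+-20 %). At the start it lies across the saw rack. The point is the centre of the bar, 8 mm above its underside; x runs along the bar, away from its painted end (painted end at -x), y across its width, z up. (bar_green_paint: 80 mm from it, towards the paint.)
- bar_yellow_centre (a point): Loose bar, one end painted yellow over 45 mm: solid copper flat bar, 25 mm wide, 10 mm high, 200 mm long, 0.45 kg (+-20 %). At the start it lies across the saw rack. The point is the centre of the bar, 5 mm above its underside; x runs along the bar, away from its painted end (painted end at -x), y across its width, z up. (bar_yellow_paint: 80 mm from it, towards the paint.)
- bay_red: Fixed bay of the stock rack with a red tag plate: two white U saddles 140 mm apart, 46 mm wide inside, sides 24 mm high and flared at the top. Origin midway between the saddles at seat level, where the underside of a resting bar comes. x runs along the bay, away from its tag (tag at -x, 160 mm from the origin), y across, z up.
- bay_blue: Fixed bay of the stock rack with a blue tag plate: two white U saddles 140 mm apart, 46 mm wide inside, sides 24 mm high and flared at the top. Origin midway between the saddles at seat level, where the underside of a resting bar comes. x runs along the bay, away from its tag (tag at -x, 160 mm from the origin), y across, z up.
- bay_green: Fixed bay of the stock rack with a green tag plate: two white U saddles 140 mm apart, 46 mm wide inside, sides 24 mm high and flared at the top. Origin midway between the saddles at seat level, where the underside of a resting bar comes. x runs along the bay, away from its tag (tag at -x, 160 mm from the origin), y across, z up.
- bay_yellow: Fixed bay of the stock rack with a yellow tag plate: two white U saddles 140 mm apart, 46 mm wide inside, sides 24 mm high and flared at the top. Origin midway between the saddles at seat level, where the underside of a resting bar comes. x runs along the bay, away from its tag (tag at -x, 160 mm from the origin), y across, z up.
- saw_rack: Fixed bare steel rack, 290 mm wide: two rails 140 mm apart, tops 45 mm above the bench, carry the four bars side by side 72 mm apart. 8 mm pins stand 30 mm above the rails between the bars; the middle of each bar is free on both sides and below. Origin on the bench under its middle; x along the bars, away from the painted ends, y across, z up.
- stock_rack: Fixed grey rack, 290 mm wide, that carries the four bays side by side 72 mm apart, their seats 45 mm above the bench, their tags at the -x side. Under the middle of the bays there is open space down to the bench. Origin on the bench under its middle; x along the bays, away from the tags, y across the row, z up.
Not all that is in view belongs to the job. Leave any pink look-alike of the part that bears bar_blue_centre alone.

How it is judged (in metres and radians):
At the end, for the whole second after the job is handed in: Every bar lies in the bay with the tag of its own colour: its centre within 30 mm of the bay's middle lengthwise and 20 mm crosswise, down on both saddles (height within -4 and +6 mm), along the bay within 0.25 rad, painted end towards the tag; all are at rest (under 0.02 m/s) (x of bar_red_centre in the frame of bay_red between -0.03 and 0.03 m and y of bar_red_centre in the frame of bay_red between -0.02 and 0.02 m and z of bar_red_centre in the frame of bay_red between 0.0085 and 0.0185 m and angle between the x axis of bar_red_centre and the x axis of bay_red, either way round below 0.25 rad and x of bar_red_paint in the frame of bay_red below -0.04 m and linear speed of each of bar_red, bar_blue, bar_green, bar_yellow below 0.02 m/s and x of bar_blue_centre in the frame of bay_blue between -0.03 and 0.03 m and y of bar_blue_centre in the frame of bay_blue between -0.02 and 0.02 m and z of bar_blue_centre in the frame of bay_blue between 0.006 and 0.016 m and angle between the x axis of bar_blue_centre and the x axis of bay_blue, either way round below 0.25 rad and x of bar_blue_paint in the frame of bay_blue below -0.04 m and x of bar_green_centre in the frame of bay_green between -0.03 and 0.03 m and y of bar_green_centre in the frame of bay_green between -0.02 and 0.02 m and z of bar_green_centre in the frame of bay_green between 0.004 and 0.014 m and angle between the x axis of bar_green_centre and the x axis of bay_green, either way round below 0.25 rad and x of bar_green_paint in the frame of bay_green below -0.04 m and x of bar_yellow_centre in the frame of bay_yellow between -0.03 and 0.03 m and y of bar_yellow_centre in the frame of bay_yellow between -0.02 and 0.02 m and z of bar_yellow_centre in the frame of bay_yellow between 0.001 and 0.011 m and angle between the x axis of bar_yellow_centre and the x axis of bay_yellow, either way round below 0.25 rad and x of bar_yellow_paint in the frame of bay_yellow below -0.04 m); the robot touches nothing.
It fails at once if the red bar was dropped (falling free at more than 0.7 m/s, as after a drop of 25 mm) (linear speed of bar_red above 0.7 m/s and contact force between bar_red and the fingers below 0.1 N and contact force between bar_red and the arm below 0.1 N).
It fails at once if the blue bar was dropped (falling free at more than 0.7 m/s, as after a drop of 25 mm) (linear speed of bar_blue above 0.7 m/s and contact force between bar_blue and the fingers below 0.1 N and contact force between bar_blue and the arm below 0.1 N).
It fails at once if the green bar was dropped (falling free at more than 0.7 m/s, as after a drop of 25 mm) (linear speed of bar_green above 0.7 m/s and contact force between bar_green and the fingers below 0.1 N and contact force between bar_green and the arm below 0.1 N).
It fails at once if the yellow bar was dropped (falling free at more than 0.7 m/s, as after a drop of 25 mm) (linear speed of bar_yellow above 0.7 m/s and contact force between bar_yellow and the fingers below 0.1 N and contact force between bar_yellow and the arm below 0.1 N).
It also fails if it takes over 96 s, if anything falls off the work surface, if the arm or the gripper's body presses on something with over 40 N, if the wrist force passes 120 N, or if a joint passes its speed limit or range.

## Working session

There is one attempt and no reset: what is moved stays moved. The work goes in short steps, Python scripts to look and compute and a shell command to move; the robot and the scene stay as the last step left them, time stands still between calls to the robot, and variables do not carry over. Pictures are saved under pics/ and viewed, on a budget of 14 in all, crops included, one or two more only if the job needs it, and the job is handed in when it is done.

```bash
ls; mkdir -p pics; python3 - <<'E'
from bench import monitor,cams,robot
import cv2
print(monitor.get_state()); print(robot.hold_point_z)
for n in("scene","side","wrist"):
    d=cams.get_image(n); cv2.imwrite(f"pics/{n}0.png",d["pixels"]); print(n,d["intrinsics"],d["R"],d["t"])
E
```

```text
pics
{'clock': 0.0, 'q': array([-8.34868721e+01,  9.11267352e+00,  9.15729984e+01,  3.52772618e-04,
        7.94249642e+01, -1.20364217e+01]), 'qd': array([-0.08352041,  0.0244654 , -0.00730491, -0.01879798, -0.06057534,
       -0.0113554 ]), 'tau': array([ 2.18123805e-04, -3.96003199e+01, -3.31427157e+01, -2.35817233e-04,
        8.47351126e-03,  4.39992277e-06]), 'eef_pos': array([ 0.18284566, -0.54450531,  0.23030948]), 'tcp_rot': array([-102.21594561,   89.88936332,   96.33353889]), 'contact_force': array([-0.86101732,  0.14348657,  0.33986174]), 'torque': array([-0.00058126,  0.05347388, -0.00148432]), 'grip_width': 0.08538891108057838}
-0.0187
scene [[480.49431472   0.         313.33928297]
 [  0.         480.49431472 236.74376086]
 [  0.           0.           1.        ]] [[ 0.55881256  0.82914624  0.01565354]
 [ 0.59478687 -0.38756708 -0.70428712]
 [-0.57789022  0.402875   -0.70974265]] [-0.14518597 -0.23633828  1.34159422]
side [[572.22477751   0.         326.97521117]
 [  0.         572.22477751 234.16693089]
 [  0.           0.           1.        ]] [[-0.96515994 -0.26106981 -0.0175738 ]
 [-0.14710882  0.59694252 -0.78868158]
 [ 0.21639149 -0.75861861 -0.61455068]] [0.38730538 0.18594826 1.41700849]
wrist [[371.64829954   0.         316.45740366]
 [  0.         371.64829954 235.11085713]
 [  0.           0.           1.        ]] [[ 0.31846926 -0.94793194 -0.00153776]
 [-0.90287117 -0.30382396  0.30416222]
 [-0.2887923  -0.09547792 -0.95261901]] [-0.5741176  -0.03947965  0.38116822]
```

View pics/scene0.png

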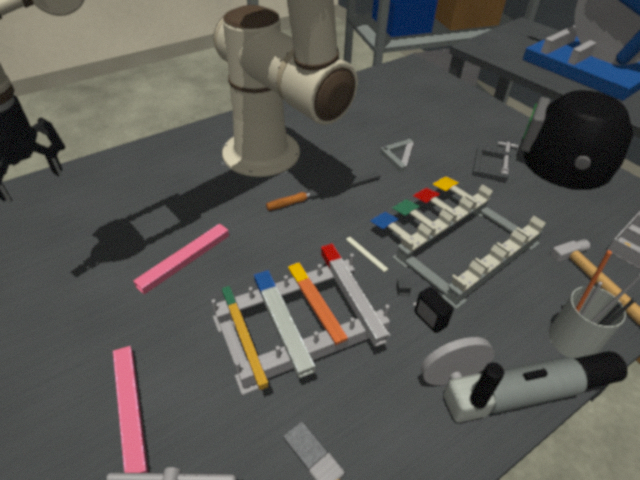

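View pics/side0.png

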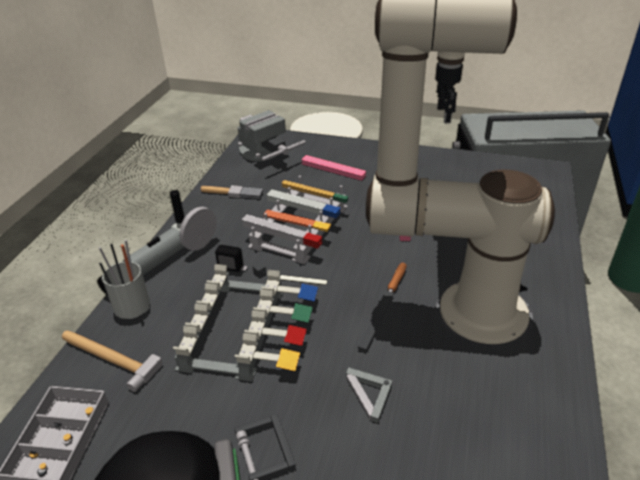

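View pics/wrist0.png

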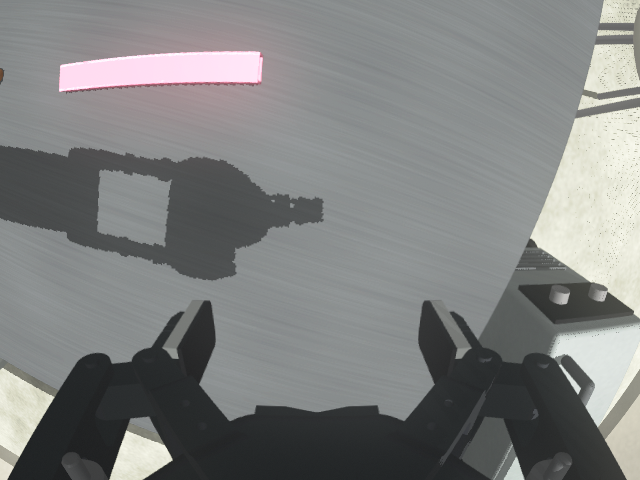

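The scene shows the saw rack with bars green (227,290→263,384), blue (263,276→306,370), yellow (296,268→341,339) and red (330,250→381,338). The stock rack's tags, left to right, are blue (386,220), green (406,207), red (426,195) and yellow (446,184). The pink bars are decoys. I'll enlarge both views for pixel readings.

```bash
python3 - <<'E'
import cv2
a=cv2.imread("pics/scene0.png")[165:400,200:560]; cv2.imwrite("pics/c1.png",cv2.resize(a,None,fx=2.2,fy=2.2,interpolation=cv2.INTER_CUBIC))
a=cv2.imread("pics/side0.png")[170:380,165:365]; cv2.imwrite("pics/c2.png",cv2.resize(a,None,fx=2.8,fy=2.8,interpolation=cv2.INTER_CUBIC))
E
```

```text
(no output)
```

View pics/c1.png

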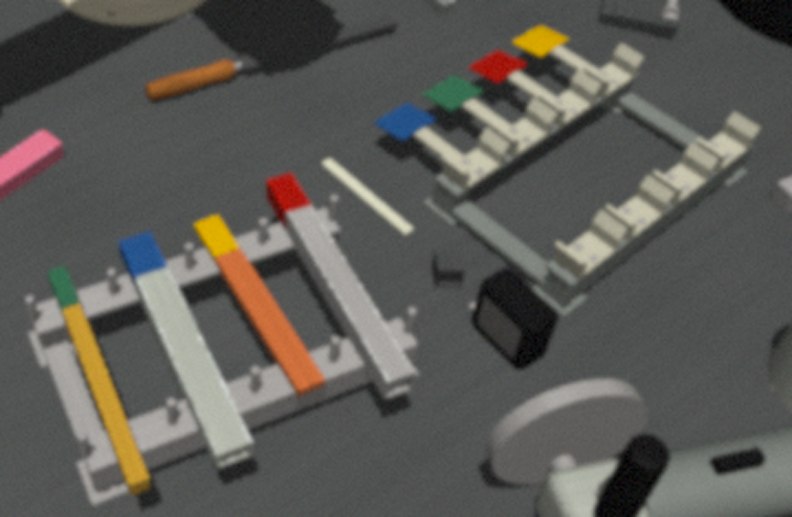

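View pics/c2.png

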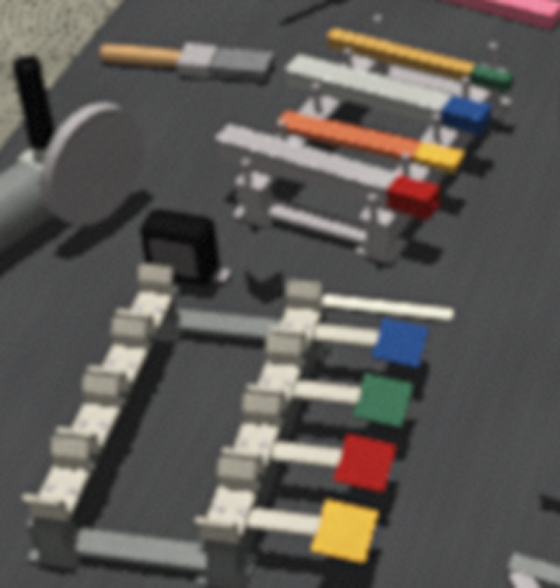

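```bash
cat > h.py <<'E'
import numpy as np
C={"scene":(480.494,313.339,236.744,np.array([[.55881256,.82914624,.01565354],[.59478687,-.38756708,-.70428712],[-.57789022,.402875,-.70974265]]),np.array([-.14518597,-.23633828,1.34159422])),
"side":(572.2248,326.9752,234.1669,np.array([[-.96515994,-.26106981,-.0175738],[-.14710882,.59694252,-.78868158],[.21639149,-.75861861,-.61455068]]),np.array([.38730538,.18594826,1.41700849]))}
def ray(c,uv):
    f,cx,cy,R,t=C[c]; d=R.T@np.array([(uv[0]-cx)/f,(uv[1]-cy)/f,1]); return -R.T@t,d/np.linalg.norm(d)
def plane(c,uv,z):
    o,d=ray(c,uv); return o+d*(z-o[2])/d[2]
def tri(a,b):
    A=np.zeros((3,3));v=np.zeros(3)
    for c,uv in(("scene",a),("side",b)):
        o,d=ray(c,uv);P=np.eye(3)-np.outer(d,d);A+=P;v+=P@o
    return np.linalg.solve(A,v)
s1=lambda p:(200+p[0]/2.2,165+p[1]/2.2)
s2=lambda p:(165+p[0]/2.8,170+p[1]/2.8)
E
python3 - <<'E'
from h import *
np.set_printoptions(precision=4,suppress=True)
for n,a,b,z,c,e in(("g",(60,270),(140,486),.061,(494,73),(333,34)),("b",(139,240),(232,452),.065,(470,105),(291,65)),("y",(208,219),(312,385),.055,(450,154),(284,118)),("r",(285,180),(399,381),.070,(417,190),(222,132))):
    A,B=plane("scene",s1(a),z),plane("scene",s1(b),z);d=B-A
    A2,B2=plane("side",s2(c),z),plane("side",s2(e),z);d2=B2-A2
    for A,B,d in((A,B,d),(A2,B2,d2)):print(n,(A+B)/2,np.linalg.norm(d),np.degrees(np.arctan2(d[1],d[0])))
print("tags")
for a,b in zip([(406,121),(453,92),(498,66),(541,41)],[(401,342),(384,399),(366,461),(346,530)]):print(tri(s1(a),s2(b)))
print("far")
F=[tri(s1(a),s2(b)) for a,b in zip([(572,255),(613,222),(660,188),(703,155),(741,128)],[(155,275),(131,322),(103,380),(74,443),(46,497)])]
print(np.array(F))
G=[tri(s1(a),s2(b)) for a,b in zip([(460,165),(497,140),(545,108),(588,80),(628,58)],[(303,292),(286,342),(263,400),(238,465),(218,522)])]
print(np.array(G))
E
```

```text
g [ 0.5368 -0.3363  0.061 ] 0.21947675557497492 -11.318344514568897
g [ 0.5363 -0.3297  0.061 ] 0.19500220152699554 -9.607682371267945
b [ 0.5504 -0.2644  0.065 ] 0.22503735016436718 -11.668378593290235
b [ 0.5516 -0.2578  0.065 ] 0.20772430690822927 -7.296283736142316
y [ 0.5435 -0.1848  0.055 ] 0.19803349583924557 -7.372248941321714
y [ 0.5422 -0.1805  0.055 ] 0.18483600149448137 -5.8333580504747715
r [ 0.5695 -0.1183  0.07  ] 0.2348216520911169 -12.683202697057217
r [ 0.5695 -0.1107  0.07  ] 0.22250732476006854 -11.324035577617911
tags
[0.4275 0.0826 0.0351]
[0.421  0.1539 0.0359]
[0.415  0.2249 0.0356]
[0.4088 0.2971 0.0351]
far
[[0.6629 0.0759 0.0589]
 [0.657  0.1382 0.0584]
 [0.651  0.2099 0.0573]
 [0.6437 0.2817 0.0565]
 [0.6396 0.3421 0.0591]]
[[0.5232 0.0666 0.0601]
 [0.5162 0.1259 0.0556]
 [0.51   0.1986 0.0577]
 [0.5036 0.2702 0.0568]
 [0.4997 0.3314 0.0578]]
```

```bash
cat > go.py <<'E'
import sys
from h import *
from bench import monitor
from scipy.spatial.transform import Rotation as Ro
# usage: go.py x y zTCP baryaw : shifts in the tool axes as they stand BEFORE turning, and turn units
s=monitor.get_state(); R=Ro.from_euler("xyz",s["tcp_rot"],degrees=True).as_matrix()
x,y,z,w=map(float,sys.argv[1:5]); w=np.radians(w)
Y=np.array([-np.sin(w),np.cos(w),0]); 
if Y@R[:,1]<0: Y=-Y
X=np.array([0,0,-1.]); T=np.c_[X,Y,np.cross(X,Y)]
d=np.array([x,y,z])-s["eef_pos"]
np.set_printoptions(precision=4,suppress=True)
print("t",round(s["clock"],2),"pos",s["eef_pos"],"tool y",R[:,1],"z",R[:,2],"q",s["q"].round(0),"F",s["contact_force"].round(1),"w",round(s["grip_width"],4))
print("shift now-axes",R.T@d,"shift target-axes",T.T@d,"turn units",Ro.from_matrix(R.T@T).as_rotvec(degrees=True)/6)
E
python3 go.py .545 -.225 .25 -10
```

```text
t 0.15 pos [ 0.1829 -0.5447  0.2305] tool y [ 0.3182 -0.948  -0.0014] z [-0.948  -0.3182 -0.0003] q [-83.   9.  92.   0.  79. -12.] F [ 1.   0.1 -0.7] w 0.0853
shift now-axes [-0.019  -0.1879 -0.445 ] shift target-axes [-0.0195 -0.3777 -0.3011] turn units [4.7587 0.0005 0.0141]
```

```bash
python3 -m handwheel '[[0,-0.004,-0.015,-0.036,0.95,0,0],[0,-0.004,-0.015,-0.036,0.95,0,0],[0,-0.004,-0.015,-0.036,0.95,0,0],[0,-0.004,-0.015,-0.036,0.95,0,0],[0,-0.004,-0.015,-0.036,0.95,0,0]]' 60; python3 go.py .52 -.225 .25 -10
```

```text
clock: 0.57
eef_pos: [0.3517, -0.4476, 0.2514]
tcp_rot: [-53.2, 90.0, 116.5]
contact_force: [0.2, -0.0, -0.5]
grip_width: 0.0853
t 0.57 pos [ 0.3517 -0.4476  0.2514] tool y [-0.1779 -0.984  -0.0004] z [-0.984   0.1779  0.0003] q [-64.   7.  91.  -0.  82.  36.] F [ 0.2 -0.  -0.5] w 0.0853
shift now-axes [ 0.0014 -0.249  -0.126 ] shift target-axes [ 0.0014 -0.2484 -0.1271] turn units [-0.0412  0.0032  0.0043]
```

```bash
python3 -m handwheel '[[120,0,-0.035,-0.018,0,0,0],[120,0,-0.035,-0.018,0,0,0],[120,0,-0.035,-0.018,0,0,0],[120,0,-0.035,-0.018,0,0,0],[120,0,-0.035,-0.018,0,0,0],[120,0,-0.035,-0.018,0,0,0],[120,0,-0.035,-0.018,0,0,0],[120,0,0,0,0,0,0],[120,0,0,0,0,0,0]]'; python3 - <<'E'
from bench import cams
import cv2,pickle
d=cams.get_image("wrist");pickle.dump(d,open("w1.pkl","wb"));cv2.imwrite("pics/w1.png",d["pixels"])
E
python3 go.py .52 -.225 .25 -10
```

```text
clock: 1.32
eef_pos: [0.5176, -0.228, 0.2509]
tcp_rot: [-7.8, 90.0, 162.4]
contact_force: [0.2, 0.2, -0.6]
grip_width: 0.0453
t 1.37 pos [ 0.5169 -0.2293  0.2509] tool y [-0.1711 -0.9852  0.0002] z [-0.9852  0.1711  0.0009] q [-36.   7.  92.  -0.  81.  64.] F [ 0.7 -0.3  0.6] w 0.0449
shift now-axes [ 0.0009 -0.0048 -0.0023] shift target-axes [ 0.0009 -0.0048 -0.0023] turn units [ 0.0243  0.0087 -0.0021]
```

View pics/w1.png

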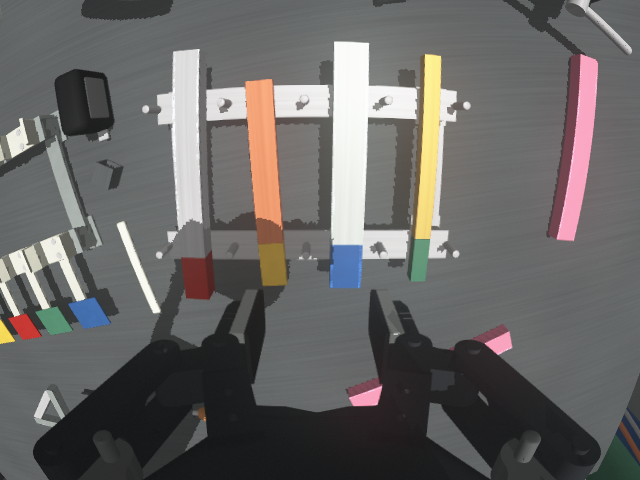

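```bash
cat >> h.py <<'E'
def wplane(d,uv,z):
    K,R,t=d["intrinsics"],d["R"],d["t"]
    v=np.array([(uv[0]-K[0,2]),(uv[1]-K[1,2])]);r=np.hypot(*v);th=r/K[0,0]
    c=np.r_[np.sin(th)*v/r,np.cos(th)];w=R.T@c;o=-R.T@t
    return o+w*(z-o[2])/w[2]
E
python3 - <<'E'
from h import *
import pickle
d=pickle.load(open("w1.pkl","rb"))
for n,a,b,z in(("g",(418,281),(432,55),.061),("b",(346,288),(351,42),.065),("y",(272,285),(259,80),.055),("r",(199,298),(186,50),.07)):
    A,B=wplane(d,a,z),wplane(d,b,z);e=B-A
    print(n,((A+B)/2).round(4),np.linalg.norm(e).round(4),np.degrees(np.arctan2(e[1],e[0])).round(1))
for n,u in(("blue",(89,313)),("green",(54,321)),("red",(24,327))):print(n,wplane(d,u,.036).round(4))
E
```

```text
g [ 0.5324 -0.3355  0.061 ] 0.2199 -10.1
b [ 0.5458 -0.2626  0.065 ] 0.2309 -9.9
y [ 0.5419 -0.1828  0.055 ] 0.1997 -7.8
r [ 0.5643 -0.1164  0.07  ] 0.2398 -10.5
blue [0.4275 0.0838 0.036 ]
green [0.4202 0.156  0.036 ]
red [0.4139 0.23   0.036 ]
```

```bash
python3 go.py .565 -.117 .08 -10.5
```

```text
t 1.37 pos [ 0.5169 -0.2293  0.2509] tool y [-0.1711 -0.9852  0.0002] z [-0.9852  0.1711  0.0009] q [-36.   7.  92.  -0.  81.  64.] F [ 0.7 -0.3  0.6] w 0.0449
shift now-axes [ 0.1709 -0.1189 -0.0283] shift target-axes [ 0.1709 -0.1192 -0.0269] turn units [ 0.1076  0.0086 -0.0021]
```

```bash
python3 -m handwheel '[[100,0.03,-0.024,-0.0055,0.1,0,0],[100,0.03,-0.024,-0.0055,0,0,0],[100,0.03,-0.024,-0.0055,0,0,0],[100,0.03,-0.024,-0.0055,0,0,0],[100,0.03,-0.024,-0.0055,0,0,0],[100,0.02,0,0,0,0,0],[100,0,0,0,0,0,0]]' 60;python3 go.py .565 -.117 .038 -10.5; python3 - <<'E'
from bench import cams
import cv2
d=cams.get_image("wrist");cv2.imwrite("pics/w2.png",d["pixels"])
E
```

```text
clock: 1.95
eef_pos: [0.5616, -0.1156, 0.0758]
tcp_rot: [-10.7, 89.4, 158.7]
contact_force: [-0.9, 0.3, -0.6]
grip_width: 0.0519
t 1.95 pos [ 0.5616 -0.1156  0.0758] tool y [-0.1833 -0.983  -0.0019] z [-0.983   0.1833  0.0102] q [-24.  19.  98.  -0.  63.  77.] F [-0.9  0.3 -0.6] w 0.0519
shift now-axes [ 0.0378  0.0008 -0.004 ] shift target-axes [ 0.0378  0.0007 -0.0036] turn units [-0.0106  0.0973  0.0184]
```

View pics/w2.png

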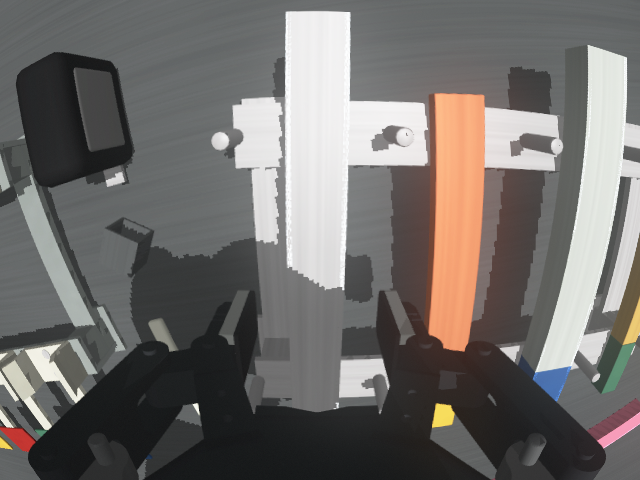

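The red bar sits centred between the fingers (x≈318), with the yellow bar clear to the right. Go down, grip and lift.

```bash
python3 -m handwheel '[[100,0.02,0,-0.002,0,0,0],[100,0.018,0,-0.002,0,0,0],[100,0,0,0,0,0,0],[255,0,0,0,0,0,0],[255,0,0,0,0,0,0],[255,0,0,0,0,0,0],[255,0,0,0,0,0,0],[255,0,0,0,0,0,0]]' 70;python3 go.py .565 -.117 .038 -10.5; python3 -m handwheel '[[255,-0.015,0,0,0,0,0],[255,-0.03,0,0,0,0,0],[255,-0.03,0,0,0,0,0],[255,-0.03,0,0,0,0,0],[255,0,0,0,0,0,0]]';python3 go.py .575 .24 .13 5
```

```text
clock: 2.67
eef_pos: [0.5712, -0.1185, 0.046]
tcp_rot: [161.0, 89.8, -29.6]
contact_force: [-0.8, -0.8, 6.7]
grip_width: 0.0235
t 2.67 pos [ 0.5712 -0.1185  0.046 ] tool y [-0.1833 -0.9831  0.0013] z [-0.983   0.1833 -0.0038] q [-24.  22.  98.  -0.  59.  77.] F [-0.8 -0.8  6.7] w 0.0235
shift now-axes [ 0.008  -0.0003  0.0064] shift target-axes [ 0.008  -0.0003  0.0063] turn units [-0.0106 -0.0364 -0.0126]
clock: 3.08
eef_pos: [0.5736, -0.1192, 0.1559]
tcp_rot: [166.2, 89.3, -24.3]
contact_force: [1.3, -0.8, -2.1]
grip_width: 0.0239
t 3.08 pos [ 0.5736 -0.1192  0.1559] tool y [-0.1829 -0.9831  0.0031] z [-0.9831  0.1829 -0.0125] q [-24.  14.  95.  -0.  71.  77.] F [ 1.3 -0.8 -2.1] w 0.0239
shift now-axes [ 0.024  -0.3535  0.0646] shift target-axes [ 0.0259 -0.3577 -0.0327] turn units [-2.5899 -0.1148 -0.0454]
```

```bash
python3 -m handwheel '[[255,0,-0.036,0,-0.65,0,0],[255,0,-0.036,0,-0.65,0,0],[255,0,-0.036,0,-0.65,0,0],[255,0,-0.036,0,-0.65,0,0],[255,0,-0.036,0,0,0,0],[255,0,-0.036,0,0,0,0],[255,0,-0.036,0,0,0,0],[255,0,0,0,0,0,0],[255,0,0,0,0,0,0]]';python3 go.py .581 .2405 .13 5
```

```text
clock: 3.83
eef_pos: [0.5706, 0.135, 0.1469]
tcp_rot: [4.5, 89.9, -170.3]
contact_force: [-0.4, -0.5, -3.7]
grip_width: 0.0237
t 3.83 pos [0.5706 0.135  0.1469] tool y [ 0.0917 -0.9958  0.0002] z [-0.9958 -0.0917  0.0021] q [ 2. 15. 94. -0. 71. 86.] F [-0.4 -0.5 -3.7] w 0.0237
shift now-axes [ 0.0168 -0.1042 -0.0201] shift target-axes [ 0.0169 -0.1042 -0.0196] turn units [ 0.0433  0.0196 -0.0016]
```

```bash
python3 -m handwheel '[[255,0,-0.035,-0.007,0,0,0],[255,0,-0.035,-0.007,0,0,0],[255,0,-0.034,-0.006,0,0,0],[255,0,0,0,0,0,0],[255,0,0,0,0,0,0],[255,0,0,0,0,0,0]]';python3 go.py .581 .2405 .13 5;python3 - <<'E'
from bench import cams
import cv2,pickle
d=cams.get_image("wrist");cv2.imwrite("pics/w3.png",d["pixels"]);pickle.dump(d,open("w3.pkl","wb"))
E
```

```text
clock: 4.33
eef_pos: [0.5825, 0.2372, 0.1473]
tcp_rot: [38.7, 89.9, -136.3]
contact_force: [-0.6, -0.7, -3.3]
grip_width: 0.0237
t 4.33 pos [0.5825 0.2372 0.1473] tool y [ 0.0873 -0.9962  0.0011] z [-0.9962 -0.0873  0.0014] q [11. 21. 87. -0. 72. 96.] F [-0.6 -0.7 -3.3] w 0.0237
shift now-axes [ 0.0173 -0.0034  0.0012] shift target-axes [ 0.0173 -0.0034  0.0013] turn units [ 0.0013  0.013  -0.0105]
```

View pics/w3.png

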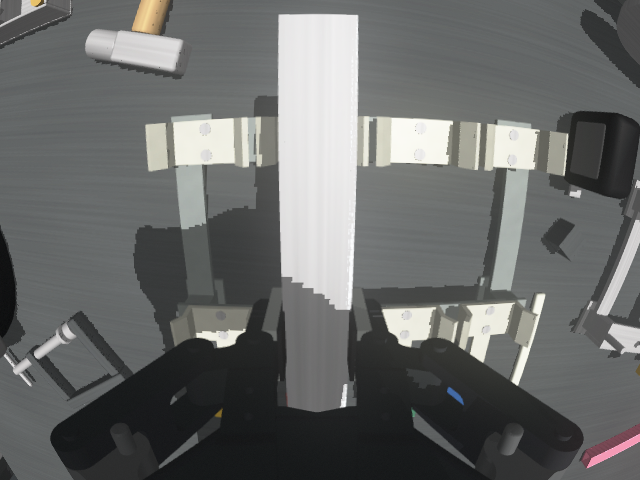

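The bar hangs above the red bay; far seat screws show at yellow (206,142), green (420,142) and blue (511,147), and near ones at (220,327), (406,325) and (487,321).

```bash
python3 - <<'E'
from h import *
import pickle
d=pickle.load(open("w3.pkl","rb"))
for n,a,b in(("y",(220,328),(206,142)),("g",(406,325),(420,142)),("b",(487,321),(511,147))):
    A,B=wplane(d,a,.045),wplane(d,b,.045);e=B-A
    print(n,((A+B)/2).round(4),np.linalg.norm(e).round(4),np.degrees(np.arctan2(e[1],e[0])).round(1))
E
```

```text
y [0.5699 0.312  0.045 ] 0.1434 4.2
g [0.584 0.167 0.045] 0.1402 5.4
b [0.5904 0.0961 0.045 ] 0.1419 5.6
```

```bash
python3 -m handwheel '[[255,0.02,-0.0025,0,0,0,0],[255,0.02,0,0,0,0,0],[255,0.02,0,0,0,0,0],[255,0.02,0,0,0,0,0],[255,0.01,0,0,0,0,0],[255,0.004,0,0,0,0,0],[255,0.003,0,0,0,0,0],[255,0,0,0,0,0,0],[255,0,0,0,0,0,0]]';python3 go.py .5825 .24 .046 5
```

```text
clock: 5.13
eef_pos: [0.5835, 0.2411, 0.0527]
tcp_rot: [-174.1, 89.9, 10.9]
contact_force: [-0.1, 0.7, -4.3]
grip_width: 0.0237
t 5.13 pos [0.5835 0.2411 0.0527] tool y [ 0.0878 -0.9961 -0.0002] z [-0.9961 -0.0878 -0.0022] q [12. 28. 90. -0. 63. 96.] F [-0.1  0.7 -4.3] w 0.0237
shift now-axes [0.0067 0.001  0.0011] shift target-axes [0.0067 0.001  0.0011] turn units [ 0.0057 -0.0213  0.0022]
```

```bash
python3 -m handwheel '[[255,0.002,0,0,0,0,0],[255,0.002,0,0,0,0,0],[255,0.0015,0,0,0,0,0],[255,0,0,0,0,0,0],[255,0,0,0,0,0,0]]';python3 -m handwheel '[[255,0.0015,0,0,0,0,0],[255,0,0,0,0,0,0]]'
```

```text
clock: 5.55
eef_pos: [0.5827, 0.2413, 0.0461]
tcp_rot: [-172.6, 90.0, 12.5]
contact_force: [-0.1, 0.8, -3.5]
grip_width: 0.0239
clock: 5.72
eef_pos: [0.5828, 0.2413, 0.046]
tcp_rot: [161.5, 90.0, -13.4]
contact_force: [-5.3, -1.7, 5.8]
grip_width: 0.0236
```

Contact. Release and rise.

```bash
python3 -m handwheel '[[100,0,0,0,0,0,0],[100,0,0,0,0,0,0],[100,0,0,0,0,0,0],[100,0,0,0,0,0,0],[100,-0.02,0,0,0,0,0],[100,-0.035,0,0,0,0,0],[100,-0.035,0,0,0,0,0],[100,0,0,0,0,0,0]]'; python3 go.py .542 -.183 .14 -7.8; python3 - <<'E'
from bench import cams
import cv2,pickle
d=cams.get_image("wrist");cv2.imwrite("pics/w4.png",d["pixels"]);pickle.dump(d,open("w4.pkl","wb"))
E
```

```text
clock: 6.38
eef_pos: [0.5874, 0.2423, 0.143]
tcp_rot: [-173.3, 89.2, 11.7]
contact_force: [1.8, -0.3, 0.6]
grip_width: 0.0525
t 6.38 pos [0.5874 0.2423 0.143 ] tool y [ 0.0882 -0.9961 -0.0016] z [-0.996  -0.0882 -0.014 ] q [12. 22. 87.  0. 71. 96.] F [ 1.8 -0.3  0.6] w 0.0525
shift now-axes [0.0011 0.4196 0.0827] shift target-axes [ 0.003   0.4275 -0.0128] turn units [ 2.1434 -0.1312  0.0305]
```

View pics/w4.png

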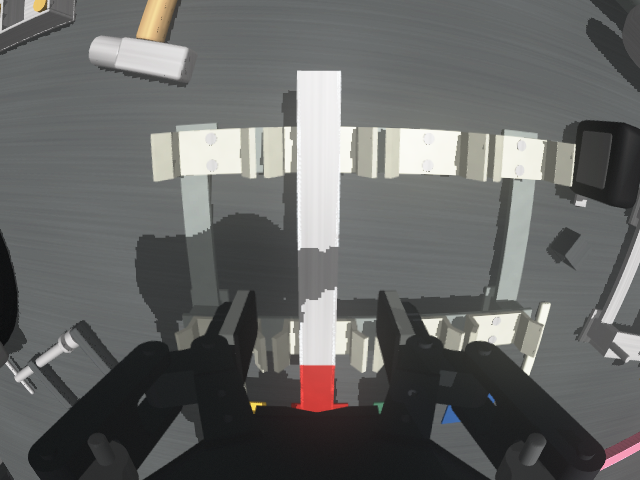

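Red lies in its bay, painted end at the tag. Next is yellow.

```bash
python3 - <<'E'
from h import *
import pickle
d=pickle.load(open("w4.pkl","rb"))
p=wplane(d,(319,71),.07);print("red centre",p-.12*np.array([.996,.087,0]))
E
python3 -m handwheel '[[100,0,0.0385,0.004,0.53,0,0],[100,0,0.0385,0.004,0.53,0,0],[100,0,0.0385,0.002,0.53,0,0],[100,0,0.0385,0,0.53,0,0],[100,0,0.0385,0,0,0,0],[100,0,0.0385,0,0,0,0],[100,0,0.0385,0,0,0,0],[100,0,0.0385,0,0,0,0],[100,0,0.0385,0,0,0,0]]'; python3 -m handwheel '[[100,0,0.0385,0,0,0,0],[100,0,0.0385,0,0,0,0],[100,0,0,0,0,0,0],[100,0,0,0,0,0,0],[100,0,0,0,0,0,0]]';python3 go.py .542 -.183 .07 -7.8
```

```text
red centre [0.57604683 0.24019656 0.07      ]
clock: 7.18
eef_pos: [0.5464, -0.1053, 0.1333]
tcp_rot: [-17.9, 89.9, 154.4]
contact_force: [1.7, -0.7, 0.4]
grip_width: 0.052
clock: 7.6
eef_pos: [0.5368, -0.1794, 0.1334]
tcp_rot: [-38.1, 89.9, 134.2]
contact_force: [0.0, 0.8, -0.1]
grip_width: 0.0521
t 7.6 pos [ 0.5368 -0.1794  0.1334] tool y [-0.1339 -0.991  -0.0012] z [-0.991   0.1339  0.0015] q [-31.  13.  98.   0.  69.  67.] F [ 0.   0.8 -0.1] w 0.0521
shift now-axes [ 0.0634  0.0029 -0.0058] shift target-axes [ 0.0634  0.0028 -0.0057] turn units [0.0173 0.0144 0.0113]
```

```bash
python3 -m handwheel '[[100,0.02,0.003,-0.005,0,0,0],[100,0.025,0,0,0,0,0],[100,0.025,0,0,0,0,0],[100,0.02,0,0,0,0,0],[100,0.0155,0,0,0,0,0],[100,0,0,0,0,0,0],[100,0,0,0,0,0,0],[100,0,0,0,0,0,0]]';python3 go.py .542 -.183 .028 -7.8
```

```text
clock: 8.27
eef_pos: [0.5427, -0.1831, 0.0298]
tcp_rot: [160.7, 89.9, -26.9]
contact_force: [1.3, 0.3, 0.6]
grip_width: 0.0519
t 8.27 pos [ 0.5427 -0.1831  0.0298] tool y [-0.132  -0.9912  0.0005] z [-0.9912  0.132  -0.0013] q [-31.  22. 100.   0.  57.  67.] F [1.3 0.3 0.6] w 0.0519
shift now-axes [ 0.0018 -0.      0.0007] shift target-axes [ 0.0018 -0.      0.0007] turn units [ 0.0357 -0.0128 -0.0045]
```

```bash
python3 -m handwheel '[[255,0.002,0,0,0,0,0],[255,0,0,0,0,0,0],[255,0,0,0,0,0,0],[255,0,0,0,0,0,0],[255,0,0,0,0,0,0],[255,-0.015,0,0,0,0,0],[255,-0.03,0,0,0,0,0],[255,-0.03,0,0,0,0,0],[255,-0.03,0,0,0,0,0],[255,0,0,0,0,0,0]]' 80;python3 go.py .571 .311 .13 5
```

```text
clock: 9.1
eef_pos: [0.5451, -0.1857, 0.1379]
tcp_rot: [156.6, 89.4, -31.0]
contact_force: [2.3, -1.0, -3.8]
grip_width: 0.0235
t 9.1 pos [ 0.5451 -0.1857  0.1379] tool y [-0.1335 -0.991   0.0042] z [-0.991   0.1335 -0.0098] q [-31.  14.  97.  -0.  69.  67.] F [ 2.3 -1.  -3.8] w 0.0235
shift now-axes [ 0.0054 -0.4957  0.0407] shift target-axes [ 0.0079 -0.4926 -0.0691] turn units [-2.1121 -0.0887 -0.0506]
```

```bash
python3 -m handwheel '[[255,0,-0.038,-0.003,-0.53,0,0],[255,0,-0.038,-0.003,-0.53,0,0],[255,0,-0.038,-0.003,-0.53,0,0],[255,0,-0.038,-0.003,-0.53,0,0],[255,0,-0.038,-0.004,0,0,0],[255,0,-0.038,-0.004,0,0,0],[255,0,-0.038,-0.004,0,0,0],[255,0,-0.038,-0.004,0,0,0],[255,0,-0.038,-0.004,0,0,0],[255,0,-0.038,-0.004,0,0,0]]'; python3 -m handwheel '[[255,0,-0.038,-0.004,0,0,0],[255,0,-0.038,-0.004,0,0,0],[255,0,-0.03,-0.003,0,0,0],[255,0,0,0,0,0,0],[255,0,0,0,0,0,0],[255,0,0,0,0,0,0]]';python3 go.py .571 .311 .06 5
```

```text
clock: 9.93
eef_pos: [0.5635, 0.198, 0.1292]
tcp_rot: [4.5, 89.8, -170.5]
contact_force: [1.3, -0.3, -5.4]
grip_width: 0.0236
clock: 10.43
eef_pos: [0.5657, 0.3023, 0.1295]
tcp_rot: [21.2, 89.8, -153.8]
contact_force: [0.5, -0.4, -4.3]
grip_width: 0.0235
t 10.43 pos [0.5657 0.3023 0.1295] tool y [ 0.0884 -0.9961  0.0013] z [-0.9961 -0.0884  0.0034] q [ 17.  24.  85.  -0.  71. 102.] F [ 0.5 -0.4 -4.3] w 0.0235
shift now-axes [ 0.0695 -0.0083 -0.0063] shift target-axes [ 0.0695 -0.0082 -0.0061] turn units [ 0.0117  0.0328 -0.0127]
```

```bash
python3 -m handwheel '[[255,0.01,-0.008,-0.006,0,0,0],[255,0.025,0,0,0,0,0],[255,0.025,0,0,0,0,0],[255,0.02,0,0,0,0,0],[255,0.01,0,0,0,0,0],[255,0.004,0,0,0,0,0],[255,0,0,0,0,0,0],[255,0,0,0,0,0,0],[255,0,0,0,0,0,0]]';python3 go.py .571 .311 .028 5;  python3 -m handwheel '[[255,0.0015,0,0,0,0,0],[255,0.0015,0,0,0,0,0],[255,0,0,0,0,0,0],[255,0,0,0,0,0,0]]'
```

```text
clock: 11.18
eef_pos: [0.5737, 0.3117, 0.0398]
tcp_rot: [-167.4, 89.8, 17.6]
contact_force: [-0.4, 0.3, -5.0]
grip_width: 0.0235
t 11.18 pos [0.5737 0.3117 0.0398] tool y [ 0.0877 -0.9961 -0.0007] z [-0.9961 -0.0877 -0.0033] q [ 18.  32.  86.  -0.  62. 103.] F [-0.4  0.3 -5. ] w 0.0235
shift now-axes [0.0118 0.0004 0.0028] shift target-axes [0.0118 0.0004 0.0027] turn units [ 0.005  -0.0318  0.0071]
clock: 11.52
eef_pos: [0.5721, 0.3115, 0.0349]
tcp_rot: [-153.2, 90.0, 31.9]
contact_force: [-0.9, -0.1, -5.3]
grip_width: 0.0235
```

```bash
python3 -m handwheel '[[255,0.002,0,0,0,0,0],[255,0.002,0,0,0,0,0],[255,0.001,0,0,0,0,0],[255,0,0,0,0,0,0],[255,0,0,0,0,0,0]]'; python3 -m handwheel '[[255,0.0015,0,0,0,0,0],[255,0,0,0,0,0,0],[255,0,0,0,0,0,0]]'; python3 -m handwheel '[[255,0.0015,0,0,0,0,0],[255,0,0,0,0,0,0],[255,0,0,0,0,0,0]]'
```

```text
clock: 11.93
eef_pos: [0.572, 0.3114, 0.0296]
tcp_rot: [8.1, 90.0, -166.9]
contact_force: [0.2, 0.2, -5.2]
grip_width: 0.0236
clock: 12.18
eef_pos: [0.5722, 0.3115, 0.0283]
tcp_rot: [-171.2, 90.0, 13.9]
contact_force: [-0.6, 0.2, -4.0]
grip_width: 0.0235
clock: 12.43
eef_pos: [0.5723, 0.3115, 0.0281]
tcp_rot: [109.1, 90.0, -65.8]
contact_force: [-4.7, -2.1, 5.0]
grip_width: 0.0236
```

```bash
python3 -m handwheel '[[100,0,0,0,0,0,0],[100,0,0,0,0,0,0],[100,0,0,0,0,0,0],[100,0,0,0,0,0,0],[100,-0.02,0,0,0,0,0],[100,-0.035,0,0,0,0,0],[100,-0.035,0,0,0,0,0],[100,-0.02,0,0,0,0,0],[100,0,0,0,0,0,0]]'; python3 go.py .546 -.263 .14 -9.9; python3 - <<'E'
from bench import cams
import cv2,pickle
d=cams.get_image("wrist");cv2.imwrite("pics/w5.png",d["pixels"]);pickle.dump(d,open("w5.pkl","wb"))
E
```

```text
clock: 13.18
eef_pos: [0.5761, 0.3128, 0.1439]
tcp_rot: [-166.8, 89.3, 18.3]
contact_force: [1.0, -0.0, 0.8]
grip_width: 0.0518
t 13.18 pos [0.5761 0.3128 0.1439] tool y [ 0.0882 -0.9961 -0.0027] z [-0.996  -0.0881 -0.0116] q [ 18.  24.  83.   0.  72. 103.] F [ 1.  -0.   0.8] w 0.0518
shift now-axes [0.0014 0.5709 0.0808] shift target-axes [ 0.0039  0.5724 -0.0694] turn units [ 2.493  -0.1069  0.0404]
```

View pics/w5.png

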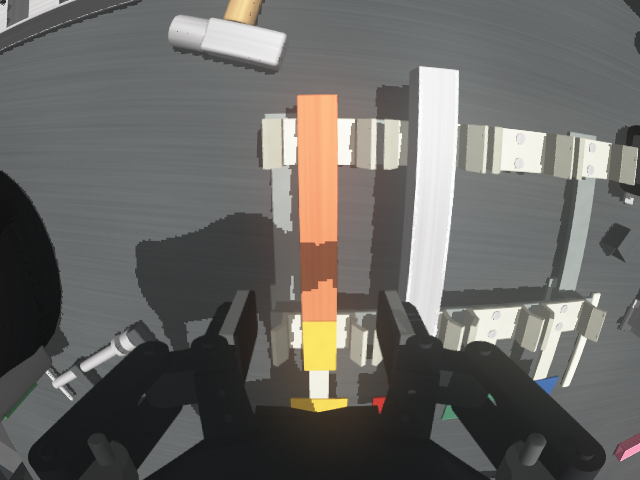

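Yellow is seated, its far end at (318,96) and its paint at the tag. Next is blue.

```bash
python3 -m handwheel '[[100,0,0.039,0,0.62,0,0],[100,0,0.039,0,0.62,0,0],[100,0,0.039,0,0.62,0,0],[100,0,0.039,0,0.62,0,0],[100,0,0.039,-0.004,0,0,0],[100,0,0.039,-0.004,0,0,0],[100,0,0.039,-0.004,0,0,0],[100,0,0.039,-0.004,0,0,0],[100,0,0.039,-0.004,0,0,0],[100,0,0.039,-0.004,0,0,0]]'; python3 -m handwheel '[[100,0,0.039,-0.004,0,0,0],[100,0,0.039,-0.004,0,0,0],[100,0,0.039,-0.004,0,0,0],[100,0,0.039,-0.004,0,0,0],[100,0,0.02,0,0,0,0],[100,0,0,0,0,0,0],[100,0,0,0,0,0,0],[100,0,0,0,0,0,0]]';python3 go.py .546 -.263 .03 -9.9
```

```text
clock: 14.07
eef_pos: [0.553, -0.0802, 0.135]
tcp_rot: [-12.1, 89.8, 158.1]
contact_force: [0.9, -0.5, 0.5]
grip_width: 0.052
clock: 14.73
eef_pos: [0.5396, -0.2536, 0.1354]
tcp_rot: [-37.5, 89.8, 132.7]
contact_force: [-0.6, 0.5, 0.2]
grip_width: 0.0518
t 14.73 pos [ 0.5396 -0.2536  0.1354] tool y [-0.1704 -0.9854 -0.0017] z [-0.9854  0.1704  0.0022] q [-37.  17.  93.   0.  70.  63.] F [-0.6  0.5  0.2] w 0.0518
shift now-axes [ 0.1054  0.0083 -0.0081] shift target-axes [ 0.1054  0.0081 -0.0079] turn units [0.0144 0.0207 0.0159]
```

```bash
python3 -m handwheel '[[100,0.02,0.008,-0.008,0,0,0],[100,0.025,0,0,0,0,0],[100,0.025,0,0,0,0,0],[100,0.02,0,0,0,0,0],[100,0.0105,0,0,0,0,0],[100,0,0,0,0,0,0],[100,0,0,0,0,0,0]]';python3 go.py .546 -.263 .034 -9.9;python3 -m handwheel '[[255,0,0,0,0,0,0],[255,0,0,0,0,0,0],[255,0,0,0,0,0,0],[255,0,0,0,0,0,0],[255,0,0,0,0,0,0]]' 50; python3 -m handwheel '[[255,-0.015,0,0,0,0,0],[255,-0.03,0,0,0,0,0],[255,-0.03,0,0,0,0,0],[255,-0.03,0,0,0,0,0],[255,0,0,0,0,0,0]]'; python3 go.py .590 .097 .13 5
```

```text
clock: 15.32
eef_pos: [0.5468, -0.2631, 0.0363]
tcp_rot: [-34.6, 90.0, 135.6]
contact_force: [1.1, -0.7, -0.7]
grip_width: 0.0518
t 15.32 pos [ 0.5468 -0.2631  0.0363] tool y [-0.1694 -0.9855 -0.0004] z [-0.9855  0.1694  0.0006] q [-37.  26.  94.   0.  60.  63.] F [ 1.1 -0.7 -0.7] w 0.0518
shift now-axes [0.0023 0.     0.0008] shift target-axes [0.0023 0.     0.0008] turn units [0.0244 0.0058 0.004 ]
clock: 15.73
eef_pos: [0.5481, -0.265, 0.0385]
tcp_rot: [159.8, 89.8, -30.1]
contact_force: [1.1, 1.1, 6.3]
grip_width: 0.0294
clock: 16.15
eef_pos: [0.5502, -0.2668, 0.1491]
tcp_rot: [152.3, 89.3, -37.5]
contact_force: [0.6, -0.1, -0.4]
grip_width: 0.0294
t 16.15 pos [ 0.5502 -0.2668  0.1491] tool y [-0.1707 -0.9853  0.0059] z [-0.9853  0.1706 -0.0112] q [-37.  18.  91.  -0.  71.  63.] F [ 0.6 -0.1 -0.4] w 0.0294
shift now-axes [ 0.0166 -0.3654  0.023 ] shift target-axes [ 0.0191 -0.359  -0.0714] turn units [-2.471  -0.0995 -0.0699]
```

```bash
python3 -m handwheel '[[255,0,-0.038,-0.004,-0.62,0,0],[255,0,-0.038,-0.004,-0.62,0,0],[255,0,-0.038,-0.004,-0.62,0,0],[255,0,-0.038,-0.004,-0.62,0,0],[255,0,-0.038,-0.007,0,0,0],[255,0,-0.038,-0.007,0,0,0],[255,0,-0.038,-0.007,0,0,0],[255,0,-0.038,-0.007,0,0,0],[255,0,-0.038,-0.006,0,0,0]]'; python3 -m handwheel '[[255,0,0,0,0,0,0],[255,0,0,0,0,0,0],[255,0,0,0,0,0,0]]';python3 go.py .590 .097 .06 5
```

```text
clock: 16.9
eef_pos: [0.5905, 0.0799, 0.1408]
tcp_rot: [1.4, 90.0, -173.6]
contact_force: [0.5, -0.1, -2.1]
grip_width: 0.0292
clock: 17.15
eef_pos: [0.5906, 0.0778, 0.1408]
tcp_rot: [28.7, 89.9, -146.3]
contact_force: [0.5, -1.4, -1.0]
grip_width: 0.0291
t 17.15 pos [0.5906 0.0778 0.1408] tool y [ 0.0886 -0.9961  0.0005] z [-0.9961 -0.0886  0.0008] q [-4. 17. 93. -0. 70. 81.] F [ 0.5 -1.4 -1. ] w 0.0291
shift now-axes [ 0.0808 -0.0192 -0.0012] shift target-axes [ 0.0808 -0.0192 -0.0011] turn units [ 0.0135  0.0079 -0.0043]
```

```bash
python3 -m handwheel '[[255,0.01,-0.019,-0.001,0,0,0],[255,0.025,0,0,0,0,0],[255,0.025,0,0,0,0,0],[255,0.02,0,0,0,0,0],[255,0.01,0,0,0,0,0],[255,0.004,0,0,0,0,0],[255,0.002,0,0,0,0,0],[255,0,0,0,0,0,0],[255,0,0,0,0,0,0],[255,0,0,0,0,0,0]]';python3 go.py .590 .097 .04 5;  python3 -m handwheel '[[255,0.002,0,0,0,0,0],[255,0,0,0,0,0,0],[255,0,0,0,0,0,0]]'
```

```text
clock: 17.98
eef_pos: [0.5914, 0.0969, 0.0468]
tcp_rot: [172.1, 89.8, -2.9]
contact_force: [0.3, -0.3, -1.3]
grip_width: 0.0293
t 17.98 pos [0.5914 0.0969 0.0468] tool y [ 0.0879 -0.9961  0.0004] z [-0.9961 -0.0879 -0.0026] q [-2. 24. 95. -0. 60. 83.] F [ 0.3 -0.3 -1.3] w 0.0293
shift now-axes [ 0.0068 -0.0002  0.0015] shift target-axes [ 0.0068 -0.0002  0.0014] turn units [ 0.0075 -0.025  -0.0035]
clock: 18.23
eef_pos: [0.5903, 0.0972, 0.0435]
tcp_rot: [169.7, 90.0, -5.3]
contact_force: [-0.2, -0.3, -1.1]
grip_width: 0.029
```

```bash
python3 -m handwheel '[[255,0.002,0,0,0,0,0],[255,0.001,0,0,0,0,0],[255,0,0,0,0,0,0],[255,0,0,0,0,0,0]]'; python3 -m handwheel '[[255,0.0015,0,0,0,0,0],[255,0,0,0,0,0,0],[255,0,0,0,0,0,0]]'; python3 -m handwheel '[[255,0.001,0,0,0,0,0],[255,0,0,0,0,0,0],[255,0,0,0,0,0,0]]'
```

```text
clock: 18.57
eef_pos: [0.5901, 0.0971, 0.0401]
tcp_rot: [-9.2, 90.0, 175.9]
contact_force: [-0.1, 0.5, -0.6]
grip_width: 0.0291
clock: 18.82
eef_pos: [0.5903, 0.0971, 0.0388]
tcp_rot: [40.9, 90.0, -134.1]
contact_force: [0.4, -0.6, -1.2]
grip_width: 0.0293
clock: 19.07
eef_pos: [0.5904, 0.0971, 0.0385]
tcp_rot: [145.0, 90.0, -30.0]
contact_force: [-3.8, 0.0, 5.3]
grip_width: 0.0293
```

Blue has touched down. Release, rise, and head for green.

```bash
python3 -m handwheel '[[100,0,0,0,0,0,0],[100,0,0,0,0,0,0],[100,0,0,0,0,0,0],[100,0,0,0,0,0,0],[100,-0.02,0,0,0,0,0],[100,-0.035,0,0,0,0,0],[100,-0.035,0,0,0,0,0],[100,-0.01,0,0,0,0,0],[100,0,0,0,0,0,0]]'; python3 go.py .5325 -.3355 .14 -10.1
```

```text
clock: 19.82
eef_pos: [0.5932, 0.097, 0.1421]
tcp_rot: [173.3, 89.5, -1.6]
contact_force: [-0.5, 0.7, 0.7]
grip_width: 0.0521
t 19.82 pos [0.5932 0.097  0.1421] tool y [ 0.0881 -0.9961  0.001 ] z [-0.9961 -0.0881 -0.0083] q [-2. 17. 92.  0. 70. 83.] F [-0.5  0.7  0.7] w 0.0521
shift now-axes [0.0017 0.4255 0.0986] shift target-axes [ 0.0021  0.4365 -0.0161] turn units [ 2.5254 -0.0796  0.0012]
```

```bash
python3 -m handwheel '[[100,0,0.039,0.003,0.63,0,0],[100,0,0.039,0.003,0.63,0,0],[100,0,0.039,0,0.63,0,0],[100,0,0.039,0,0.63,0,0],[100,0,0.039,0,0,0,0],[100,0,0.039,0,0,0,0],[100,0,0.039,0,0,0,0],[100,0,0.039,0,0,0,0],[100,0,0.039,0,0,0,0],[100,0,0.039,0,0,0,0]]'; python3 -m handwheel '[[100,0,0.039,0,0,0,0],[100,0,0,0,0,0,0],[100,0,0,0,0,0,0],[100,0,0,0,0,0,0]]';python3 go.py .5325 -.3355 .03 -10.1
```

```text
clock: 20.65
eef_pos: [0.54, -0.2902, 0.1353]
tcp_rot: [-30.9, 89.8, 139.0]
contact_force: [0.3, 0.3, -0.1]
grip_width: 0.0522
clock: 20.98
eef_pos: [0.5341, -0.3266, 0.1358]
tcp_rot: [-40.1, 89.8, 129.8]
contact_force: [-0.5, 0.8, -0.7]
grip_width: 0.0517
t 20.98 pos [ 0.5341 -0.3266  0.1358] tool y [-0.1754 -0.9845 -0.0022] z [-0.9845  0.1754  0.0027] q [-43.  21.  88.   0.  71.  58.] F [-0.5  0.8 -0.7] w 0.0517
shift now-axes [ 0.1057  0.0093 -0.0003] shift target-axes [ 0.1058  0.009  -0.    ] turn units [-0.0002  0.0254  0.0214]
```

```bash
python3 -m handwheel '[[100,0.02,0.009,0,0,0,0],[100,0.025,0,0,0,0,0],[100,0.025,0,0,0,0,0],[100,0.02,0,0,0,0,0],[100,0.0145,0,0,0,0,0],[100,0,0,0,0,0,0],[100,0,0,0,0,0,0]]';python3 go.py .5325 -.3355 .031 -10.1;python3 -m handwheel '[[255,0,0,0,0,0,0],[255,0,0,0,0,0,0],[255,0,0,0,0,0,0],[255,0,0,0,0,0,0],[255,0,0,0,0,0,0],[255,0,0,0,0,0,0]]' 80; python3 -m handwheel '[[255,-0.015,0,0,0,0,0],[255,-0.03,0,0,0,0,0],[255,-0.03,0,0,0,0,0],[255,-0.03,0,0,0,0,0],[255,-0.01,0,0,0,0,0]]'; python3 go.py .583 .168 .13 5
```

```text
clock: 21.57
eef_pos: [0.5332, -0.335, 0.0326]
tcp_rot: [-36.0, 89.9, 134.0]
contact_force: [-0.2, 0.2, 0.8]
grip_width: 0.0515
t 21.57 pos [ 0.5332 -0.335   0.0326] tool y [-0.1735 -0.9848 -0.0012] z [-0.9848  0.1735  0.0017] q [-43.  29.  90.   0.  61.  57.] F [-0.2  0.2  0.8] w 0.0515
shift now-axes [0.0016 0.0006 0.0006] shift target-axes [0.0016 0.0006 0.0006] turn units [0.018  0.0158 0.0114]
clock: 22.07
eef_pos: [0.5345, -0.337, 0.0353]
tcp_rot: [159.6, 89.8, -30.5]
contact_force: [-0.1, 2.9, 5.8]
grip_width: 0.0144
clock: 22.48
eef_pos: [0.535, -0.3381, 0.1531]
tcp_rot: [145.9, 89.6, -44.2]
contact_force: [1.1, -1.0, -2.7]
grip_width: 0.0144
t 22.48 pos [ 0.535  -0.3381  0.1531] tool y [-0.1748 -0.9846  0.004 ] z [-0.9846  0.1748 -0.006 ] q [-43.  21.  86.  -0.  72.  57.] F [ 1.1 -1.  -2.7] w 0.0144
shift now-axes [ 0.0208 -0.5068  0.0413] shift target-axes [ 0.0231 -0.5    -0.092 ] turn units [-2.5111 -0.0516 -0.0459]
```

```bash
python3 -m handwheel '[[255,0,-0.038,-0.004,-0.63,0,0],[255,0,-0.038,-0.004,-0.63,0,0],[255,0,-0.038,-0.004,-0.63,0,0],[255,0,-0.038,-0.004,-0.63,0,0],[255,0,-0.038,-0.006,0,0,0],[255,0,-0.038,-0.006,0,0,0],[255,0,-0.038,-0.006,0,0,0],[255,0,-0.038,-0.006,0,0,0],[255,0,-0.038,-0.006,0,0,0],[255,0,-0.038,-0.006,0,0,0]]'; python3 -m handwheel '[[255,0,-0.038,-0.006,0,0,0],[255,0,-0.038,-0.006,0,0,0],[255,0,-0.038,-0.006,0,0,0],[255,0,0,0,0,0,0],[255,0,0,0,0,0,0],[255,0,0,0,0,0,0]]';python3 go.py .583 .168 .06 5
```

```text
clock: 23.32
eef_pos: [0.5754, 0.0456, 0.1466]
tcp_rot: [-9.0, 89.9, 176.0]
contact_force: [0.7, -0.0, -4.6]
grip_width: 0.0147
clock: 23.82
eef_pos: [0.5836, 0.1586, 0.1468]
tcp_rot: [13.3, 89.9, -161.6]
contact_force: [0.6, -0.5, -4.8]
grip_width: 0.0149
t 23.82 pos [0.5836 0.1586 0.1468] tool y [ 0.0888 -0.9961  0.0006] z [-0.996  -0.0888  0.0024] q [ 4. 18. 91. -0. 71. 89.] F [ 0.6 -0.5 -4.8] w 0.0149
shift now-axes [ 0.0868 -0.0094 -0.0004] shift target-axes [ 0.0868 -0.0094 -0.0002] turn units [ 0.0155  0.0227 -0.0054]
```

```bash
python3 -m handwheel '[[255,0.01,-0.0095,0,0,0,0],[255,0.025,0,0,0,0,0],[255,0.025,0,0,0,0,0],[255,0.025,0,0,0,0,0],[255,0.012,0,0,0,0,0],[255,0.004,0,0,0,0,0],[255,0.002,0,0,0,0,0],[255,0,0,0,0,0,0],[255,0,0,0,0,0,0],[255,0,0,0,0,0,0]]';python3 go.py .583 .168 .036 5;  python3 -m handwheel '[[255,0.002,0,0,0,0,0],[255,0,0,0,0,0,0],[255,0,0,0,0,0,0]]'
```

```text
clock: 24.65
eef_pos: [0.5851, 0.1684, 0.0471]
tcp_rot: [-179.7, 89.8, 5.3]
contact_force: [-0.4, -0.2, -5.2]
grip_width: 0.0145
t 24.65 pos [0.5851 0.1684 0.0471] tool y [ 0.0879 -0.9961 -0.    ] z [-0.9961 -0.0879 -0.0033] q [ 5. 25. 94.  0. 61. 90.] F [-0.4 -0.2 -5.2] w 0.0145
shift now-axes [0.0111 0.0003 0.0022] shift target-axes [0.0111 0.0003 0.0021] turn units [ 0.0073 -0.0314  0.0002]
clock: 24.9
eef_pos: [0.5837, 0.1684, 0.0435]
tcp_rot: [-175.1, 90.0, 9.9]
contact_force: [0.3, -0.4, -4.5]
grip_width: 0.0145
```

```bash
python3 -m handwheel '[[255,0.002,0,0,0,0,0],[255,0.002,0,0,0,0,0],[255,0.002,0,0,0,0,0],[255,0,0,0,0,0,0],[255,0,0,0,0,0,0]]'; python3 -m handwheel '[[255,0.001,0,0,0,0,0],[255,0,0,0,0,0,0],[255,0,0,0,0,0,0]]'; python3 -m handwheel '[[255,0.001,0,0,0,0,0],[255,0,0,0,0,0,0],[255,0,0,0,0,0,0]]'
```

```text
clock: 25.32
eef_pos: [0.5834, 0.1683, 0.0369]
tcp_rot: [-0.7, 90.0, -175.7]
contact_force: [0.2, -0.3, -3.8]
grip_width: 0.0145
clock: 25.57
eef_pos: [0.5837, 0.1683, 0.0363]
tcp_rot: [-7.3, 90.0, 177.7]
contact_force: [-0.1, 0.1, -5.1]
grip_width: 0.0144
clock: 25.82
eef_pos: [0.5839, 0.1684, 0.0354]
tcp_rot: [-177.6, 90.0, 7.5]
contact_force: [0.1, 0.3, -4.5]
grip_width: 0.0142
```

```bash
python3 -m handwheel '[[255,0.001,0,0,0,0,0],[255,0,0,0,0,0,0],[255,0,0,0,0,0,0]]'; python3 -m handwheel '[[255,0.0005,0,0,0,0,0],[255,0,0,0,0,0,0]]'
```

```text
clock: 26.07
eef_pos: [0.5839, 0.1684, 0.0353]
tcp_rot: [150.3, 90.0, -24.6]
contact_force: [-4.9, -0.4, 6.0]
grip_width: 0.0143
clock: 26.23
eef_pos: [0.5839, 0.1684, 0.0353]
tcp_rot: [114.3, 90.0, -60.6]
contact_force: [-6.7, -1.1, 8.9]
grip_width: 0.0143
```

Down. Release, rise, back off, and look.

```bash
python3 -m handwheel '[[120,0,0,0,0,0,0],[120,0,0,0,0,0,0],[120,0,0,0,0,0,0],[120,0,0,0,0,0,0],[120,-0.02,0,0,0,0,0],[120,-0.035,0,0,0,0,0],[120,-0.035,0,0,0,0,0],[120,-0.035,0,0,0,0,0],[120,-0.035,0,0,0,0,0],[120,0,0,0,0,0,0]]';python3 -m handwheel '[[120,-0.03,0,0.02,0,0,0],[120,0,0,0.02,0,0,0],[120,0,0,0,0,0,0],[120,0,0,0,0,0,0]]';python3 - <<'E'
from bench import cams
import cv2,pickle
d=cams.get_image("wrist");cv2.imwrite("pics/w6.png",d["pixels"]);pickle.dump(d,open("w6.pkl","wb"))
a=cams.get_image("side")["pixels"][170:380,165:365]; cv2.imwrite("pics/c3.png",cv2.resize(a,None,fx=2.8,fy=2.8,interpolation=cv2.INTER_CUBIC))
E
```

```text
clock: 27.07
eef_pos: [0.5884, 0.1689, 0.203]
tcp_rot: [180.0, 89.1, 5.0]
contact_force: [0.8, 0.4, 1.0]
grip_width: 0.0451
clock: 27.4
eef_pos: [0.5436, 0.1649, 0.2238]
tcp_rot: [-178.2, 90.0, 6.9]
contact_force: [0.5, -0.6, 0.1]
grip_width: 0.0454
```

View pics/w6.png

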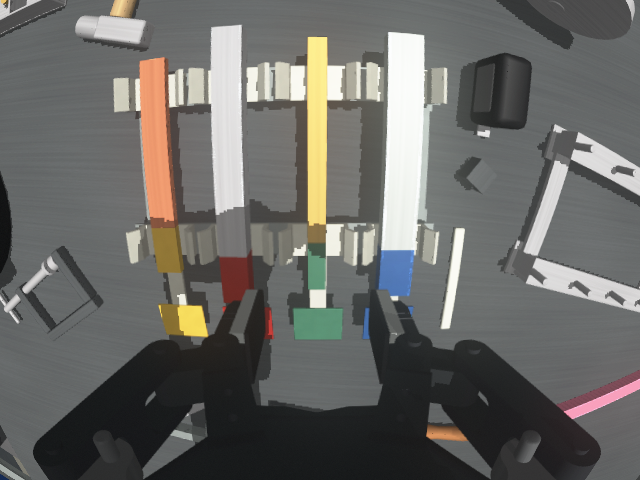

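View pics/c3.png

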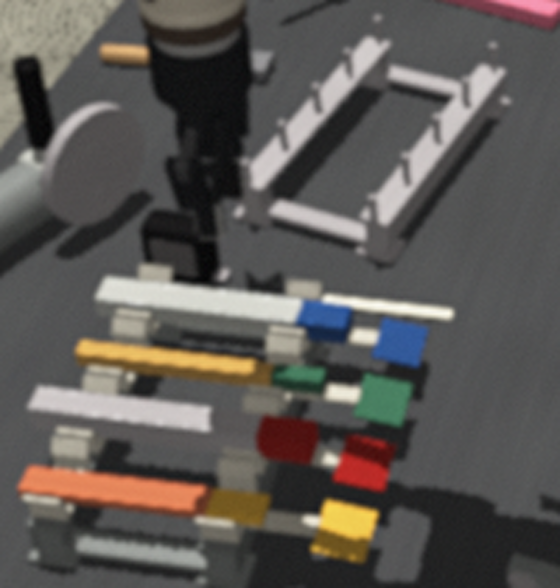

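Both views show each bar in the bay of its colour, paint towards the tag, with the saw rack empty. One numeric check of the centres, then hand in.

```bash
python3 - <<'E'
from h import *
import pickle
from bench import order,monitor
d=pickle.load(open("w6.pkl","rb"))
ok=True
for n,a,b,z,o in(("g",(317,290),(317,37),.061,(.583,.168)),("b",(395,295),(405,33),.065,(.59,.097)),("y",(168,272),(153,59),.055,(.57,.311)),("r",(236,300),(226,26),.07,(.5765,.2395))):
    A,B=wplane(d,a,z),wplane(d,b,z);e=((A+B)/2)[:2]-o;w=B-A
    print(n,e.round(4),np.linalg.norm(w).round(3),np.degrees(np.arctan2(w[1],w[0])).round(1)); ok&=abs(e).max()<.013
s=monitor.get_state();print(s["clock"],s["contact_force"],ok)
if ok: print(order.close_job())
E
```

```text
g [-0.0014 -0.0001] 0.221 5.1
b [-0.0012 -0.0005] 0.23 5.3
y [0.0016 0.0005] 0.199 4.9
r [0.0006 0.0017] 0.238 4.8
27.5 [ 0.22535898 -0.10827897 -1.22392686] True
the job is handed in; nothing more can be done
None
```

I moved all four bars from the saw rack to the stock rack, each into the bay of its own colour with the painted end towards the tag. Each was lowered until the wrist force showed contact, then released. The job was handed in at 27.5 s on the robot's clock, out of 96 s allowed.

- **Position:** in the last wrist picture every bar centre measured within 2 mm of its bay's middle and within about 0.5° of the bay direction. The limits are 30 mm lengthwise, 20 mm crosswise and 0.25 rad (about 14°).
- **Pictures:** the wrist and side views both show the bars in the saddles, the saw rack empty and the gripper clear. I viewed 12 of the 14 pictures.
- **Not measured directly:** bar height on the saddles, which I inferred from the contact force and the pictures. The bay middles also come from my own camera estimates, good to a few millimetres.
- **Failed checks:** none. Earlier estimates differed slightly between cameras, by up to about 8 mm across the saw rack, so I used the close-up wrist view instead.

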